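# Close and latch a circuit-board test fixture

## Task

Close the test fixture on the board: raise the black latch handle fully away from the half-open gate and leave it up, lower the gate gently, without slamming it, all the way down so that its coupler head sits over the ball stud, then press the handle fully down so that its jaw locks under the ball. Let go, and leave the other things on the bench where they are.

Things in the scene. Friction and masses are not known exactly. Their poses are not given: they have to be found in the camera images.
- fixture: Test fixture fixed to the bench: grey base 230 (x) x 240 (y) x 60 mm high. Origin: centre of its underside; -x is its front (to the robot), z up. Its gate, an aluminium frame 10 mm thick, 200 mm wide, clear window, turns on a hinge along y at fixture x = 95, z = 85 mm. Shut, the frame reaches to x = -78 mm, its coupler head (two steel cheeks, 47 mm wide, 134 mm high) to x = -118 mm.
- gate (a joint): Gate angle (rad): 0 is fully shut (level, pressing the green board on its sprung nest), it grows as the front edge rises; stop at 0.9. A stiff friction hinge: the gate stays where it is left. Pushing its front corners down takes 4 to 8 N. With the handle down, the jaw strikes the ball and stops the gate about 0.18 rad open.
- handle (a joint): Angle of the latch handle relative to the gate (rad): 0 is fully down (locked: lying back along the gate top, free end towards the hinge), it grows as the free end rises off the gate; stop at 1.1 (fully up). It stays where it is left; about 2 N at the grip moves it. Below about 0.7 the jaw catches on the ball as the gate comes down.
- pivot (a point): Pivot axis of the latch handle (along fixture y), in the coupler head at the front of the gate: 190 mm in front of the hinge axis and 36 mm above it when the gate is shut. Its axes are the gate's (x back to the hinge, y left, z away from the board).
- grip (a point): Middle of the outer part of the handle's black round rubber grip: 22 mm in diameter, 72 mm long (50 to 122 mm from the pivot). This point is 105 mm along the handle and 8 mm above the pivot (handle frame: x to the free end, z up off the gate when down). Handle down, 28 mm is free between grip and gate frame; nothing stands beside it.
- gate_left (a point): Point on the outer (upper) face of the gate's left front corner plate, 75 mm left (+y) of the middle and 150 mm in front of the hinge axis, 5 mm above the hinge axis with the gate shut: a flat aluminium area 48 x 76 mm to push on. Its axes are the gate's.
- gate_right (a point): The same on the right front corner (-y).
- ball (a point): Centre of the 30 mm steel ball on its 12 mm neck, 93 mm above the bench on the front of the base. With the gate shut it lies 28 mm straight below the handle's pivot.
- meter: Bystander: multimeter lying flat, orange body 190 x 90 x 50 mm over its dial. Origin: centre of its underside.
- mouse: Bystander: black computer mouse 105 x 62 x 35 mm. Origin: centre of its underside.
- driver: Bystander: screwdriver 180 mm long, lying flat, its x axis from handle to tip.
- cleaner: Bystander: white bottle, 52 mm in diameter, 130 mm tall, upright. Origin: centre of its underside.

How it is judged:
On the way, in this order (a step that is already met when the one before it is completed fails the run):
1. the handle is raised (above 0.85 rad) while the gate is still open (above 0.2 rad) (value of joint handle above 0.85 rad and value of joint gate above 0.2 rad), for 0.2 s.
2. the gate is down (below 0.04 rad) with the handle still up (above 0.6 rad) (value of joint gate below 0.04 rad and value of joint handle above 0.6 rad), for 0.2 s.
3. the handle is pressed down (below 0.08 rad) with the gate shut (value of joint handle below 0.08 rad and value of joint gate below 0.04 rad), for 0.2 s.
At the end, for the whole second after the job is handed in: The gate is fully shut (within 0.04 rad), its coupler head over the ball (handle pivot within 38 mm of the ball's centre; 28 mm when seated), the handle fully down (within 0.08 rad), and the bystanders have stayed within 20 mm of their places (all of step 3 and distance between pivot and ball below 0.038 m); the robot touches nothing.
It fails at once if the gate is slammed (closing faster than 1.5 rad/s) (velocity of joint gate below -1.5 rad/s).
It fails at once if a bystander is moved more than 20 mm (distance of any of meter, mouse, driver, cleaner from where it was at the start of the episode above 0.02 m).
It also fails if it takes over 51 s, if anything falls off the work surface, if the arm or the gripper's body presses on something with over 40 N, if the wrist force passes 120 N, or if a joint passes its speed limit or range.

## Robot

A 7-joint arm with a two-finger parallel gripper is mounted at the origin on the work surface. World frame = base frame: x ahead of the robot, y to its left, z up, the work surface at z = 0. Lengths are in m, angles in rad, forces in N, time in s.
With the tool pointing down it reaches from about 0.4 to 0.85 m from the base axis. Payload 10.4 kg.
Tool frame: the origin (TCP) lies on the centre line of the jaws, within the pads' length; the fingertips stand 8 mm ahead of it and the grasp point (between the pads) lies 11 mm behind it (r.finger_overhang is the distance from the TCP to the fingertips, in m); z points along the fingers, y is the line along which they close (so a half turn about z gives the same grasp; the last joint's range is limited). The gripper opens to 87 mm and grips with 3 to 60 N. Pads are 19 mm wide; open, the fingers measure 117 mm over their backs; the gripper's body (75 mm by 190 mm) begins 51 mm behind the grasp point.
Start: joints at [1.327, 0.332, -0.065, 1.46, 0.022, 1.35, -0.088], TCP at [0.137, -0.61, 0.231] pointing down, gripper open.
Joint ranges: [-2.6, 2.6], [-0.5, 2.12], [-1.47, 1.34], [0.16, 2.42], [-1.27, 4.41], [0.06, 2.06], [-2.6, 2.6]. Speed limits (rad/s): [2.22, 2.22, 2.79, 2.79, 3.14, 3.14, 3.14].

## Interface

Orientations are given as a unit quaternion [x, y, z, w].
In Python, from bench import r, vision gives the robot as it stands.
- The arm moves only by the tool drive_tool, never from a script. Its argument "series" is a list of rows, each a list of 2 entries, a list of its own where there are three numbers: the shift along the world's x, y, z in cm, then the turn about the world's z in degrees. A call has exactly 10 rows; each row shifts and turns the commanded pose from where the row before left it; what a row does not reach is not made up. A row lasts 1/8 s, in which the tool goes at most 62.5 mm and 10.7 degrees, less where a joint would pass 70% of its speed; a pose out of reach is approached as far as the arm can. A call with a gripper value outside its range is refused whole. "hand" is the closure, from 0 (fully open) to 1 (shut), set as the call begins (left out, the last holds). The fingers move at their own pace and stop on an object; "newtons" is the grip in N (left out, the last holds). Time passes only in rows, so rows that do not move let the fingers close, or fill a call up. It gives the time, the measured TCP pose, the force, the opening and the grip force at its end, in the units of the state.
- r.read_state(): the state, without advancing time (a new reading comes with each control period).
- vision.camera(name): name is "scene" or "top"; returns a dict with "color" (480x640x3 uint8, red, green, blue), "intrinsics" (3x3 intrinsics, pixels), "R" (3x3) and "t" (3): a world point X has camera coordinates R X + t. Camera axes: x right, y down, z forward; pixel columns grow to the right and rows downward; lengths in m; the calibration is good to about 2 mm. A picture is of the moment at which its call begins. There is no depth.
- r.close_job(): hands the job in; it is judged then, once.
The state is a dict: "time": time; "joint_positions": joint angles; "joint_vel": joint speeds; "joint_torque": joint torques, N m; "ee_pos": TCP position; "eef_rot": TCP orientation; "ft_force": force on the tool from outside, world axes, zero at the start; "torque": the same for the moment, N m; "width": finger opening in m; "grip_force": force on a finger pad.
Only numpy, scipy, OpenCV 4.12 (cv2) and the standard library are available. Lean on these libraries where they do the work, as an engineer would, in place of code of your own. Each camera call takes 0.05 s, during which the arm holds its last target. There are 200 camera calls.

## Working session

There is one attempt and no reset: what is moved stays moved. The work goes in short steps, Python scripts to look and compute and a tool call to move; the robot and the scene stay as the last step left them, time stands still between calls to the robot, and variables do not carry over. Pictures are saved under pics/ and viewed, at most 10 in all, crops included, and the job is handed in when it is done.

Besides the shell and the picture viewer there is one more tool, called after "Request:" by a JSON object that holds its "fn" and its "kwargs". drive_tool: Moves the arm, as the interface text tells. Its arguments: {"type":"object","properties":{"series":{"type":"array"},"hand":{"type":"number"},"newtons":{"type":"number"}},"required":["series"]}

```bash
mkdir -p pics
python3 - <<'E'
from bench import r, vision
import cv2, numpy as np, json
for n in ("scene","top"):
    c=vision.camera(n); cv2.imwrite(f"pics/{n}0.png",c["color"][:,:,::-1])
    np.savez(f"{n}.npz",K=c["intrinsics"],R=c["R"],t=c["t"]); print(n,np.round(c["intrinsics"],1).tolist(),np.round(c["R"],3).tolist(),np.round(c["t"],3).tolist())
s=r.read_state(); print(s["time"],s["ee_pos"],s["eef_rot"],s["width"],s["ft_force"])
E
```

```text
scene [[510.6, 0.0, 325.7], [0.0, 510.6, 239.0], [0.0, 0.0, 1.0]] [[0.586, 0.81, 0.02], [0.483, -0.329, -0.811], [-0.651, 0.485, -0.584]] [-0.338, -0.184, 1.743]
top [[481.3, 0.0, 316.0], [0.0, 481.3, 246.5], [0.0, 0.0, 1.0]] [[0.023, -1.0, 0.009], [-0.987, -0.024, -0.16], [0.16, -0.005, -0.987]] [-0.029, 0.573, 1.19]
0.1 [ 0.13679026 -0.60952885  0.22985978] [ 9.93911458e-01  1.10180104e-01 -1.01029218e-04 -5.89863837e-04] 0.08685447498776147 [-0.03231161 -1.04018692 -0.91835663]
```

View pics/scene0.png

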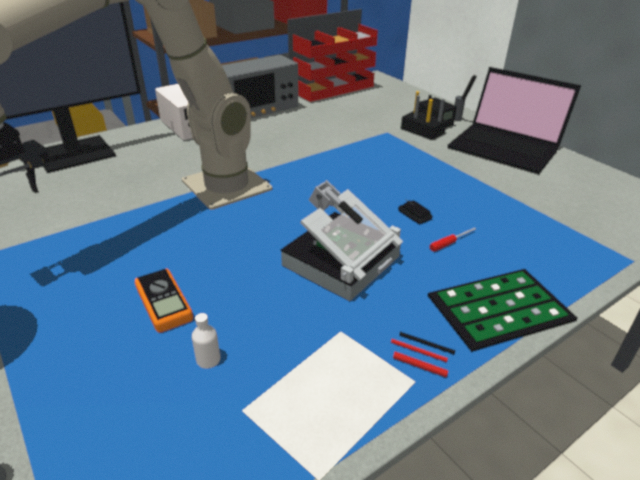

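View pics/top0.png

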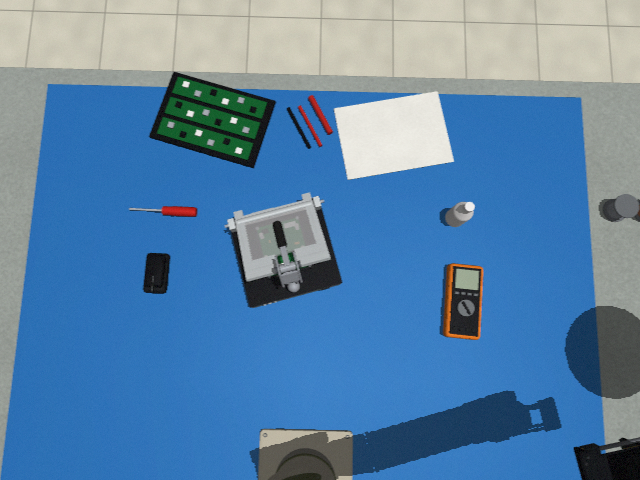

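The top view shows the fixture around px (285,252), turned by about 15°, with its handle at (280,235), and the bystanders well clear. I'll enlarge it in both views.

Run:
```python
import cv2, numpy as np
a=cv2.imread("pics/scene0.png")[165:310,270:415]; b=cv2.imread("pics/top0.png")[180:320,215:355]
cv2.imwrite("pics/c1.png",np.hstack([cv2.resize(a[:140,:133],None,fx=4,fy=4,interpolation=2) [:, :], ]))
a=cv2.imread("pics/scene0.png")[165:310,270:415]
cv2.imwrite("pics/c1.png",cv2.resize(a,None,fx=4,fy=4,interpolation=2)); cv2.imwrite("pics/c2.png",cv2.resize(b,None,fx=4,fy=4,interpolation=2))
```

```text
(no output)
```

View pics/c1.png

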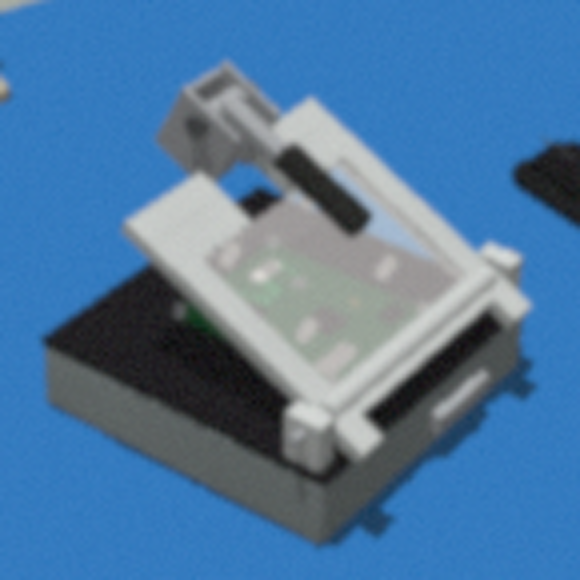

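View pics/c2.png

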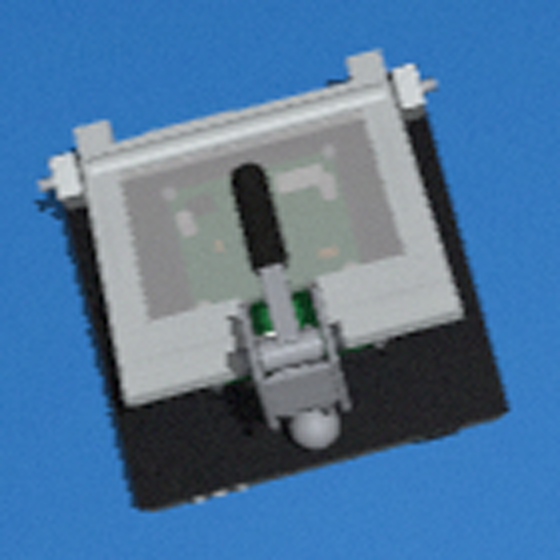

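```bash
cat > h.py <<'E'
import numpy as np
cam={n:np.load(n+".npz") for n in("scene","top")}
def proj(n,X):
    c=cam[n]; p=c["K"]@(c["R"]@X+c["t"]); return p[:2]/p[2]
def fx(p,P): # fixture->world ; p=[x,y,yaw,gate,handle]
    c,s=np.cos(p[2]),np.sin(p[2]); return np.array([p[0]+c*P[0]-s*P[1],p[1]+s*P[0]+c*P[1],P[2]])
def gate(p,a): # gate frame rel. hinge, x back, z up; front rises with gate>0
    c,s=np.cos(p[3]),np.sin(p[3]); return fx(p,np.array([.095+c*a[0]+s*a[2],a[1],.085-s*a[0]+c*a[2]]))
def hand(p,a): # handle frame rel. pivot, free end +x rises with handle>0
    c,s=np.cos(p[4]),np.sin(p[4]); return gate(p,np.array([-.190+c*a[0]-s*a[2],a[1],.036+s*a[0]+c*a[2]]))
E
cat > fit.py <<'E'
from h import *; from scipy.optimize import least_squares
F=lambda *a:(fx,a); G=lambda *a:(gate,a); H=lambda *a:(hand,a)
T=lambda u,v:("top",(215+u/4,180+v/4)); S=lambda u,v:("scene",(270+u/4,165+v/4))
obs=[(F(-.115,.12,.06),T(140,508)),(F(-.115,-.12,.06),T(507,410)),(F(-.095,0,.093),T(315,427)),
(G(-.173,.1,-.005),T(128,403)),(G(-.173,-.1,-.005),T(462,317)),(H(.122,0,.008),T(247,168)),(H(.05,0,.008),T(268,266)),
(F(-.115,-.12,.06),S(47,342)),(F(-.115,-.12,0),S(47,403)),(F(.115,-.12,.06),S(320,484)),(F(.115,-.12,0),S(320,542)),
(G(-.173,-.1,.005),S(125,226)),(G(-.173,.1,.005),S(314,97)),(H(.122,0,.008),S(358,222)),(H(.05,0,.008),S(289,158))]
res=lambda p:np.concatenate([proj(n,f(p,np.array(a)))-np.array(uv) for (f,a),(n,uv) in obs])
s=least_squares(res,[.55,.07,.2,.4,.2],loss="soft_l1"); p=s.x
print(np.round(p,4)); print(np.round(res(p).reshape(-1,2),1).tolist()); np.save("p.npy",p)
for n,f,a in [("pivot",hand,(0,0,0)),("grip",hand,(.105,0,.008)),("gl",gate,(-.15,.075,.005)),("gr",gate,(-.15,-.075,.005)),("ball",fx,(-.095,0,.093))]: print(n,np.round(f(p,np.array(a)),3))
E
python3 fit.py
```

```text
[0.5596 0.0651 0.2832 0.4524 0.0347]
[[-1.1, -0.1], [0.3, -0.4], [-0.5, -1.1], [-0.3, 0.3], [-0.2, -0.2], [-0.5, -0.1], [0.4, 0.1], [-1.5, -1.2], [-0.8, 1.1], [0.8, -0.7], [-0.4, 3.0], [-0.1, -0.9], [-0.6, 0.3], [1.4, 1.3], [-1.9, -1.4]]
pivot [0.502 0.048 0.2  ]
grip [0.597 0.076 0.165]
gl [0.502 0.127 0.155]
gr [ 0.544 -0.017  0.155]
ball [0.468 0.039 0.093]
```

Request:
{"fn": "drive_tool", "kwargs": {"series": [[[2.5,3.8,1],0.4],[[2.5,3.8,1],0.4],[[2.5,3.8,1],0.4],[[2.5,3.8,1],0.4],[[2.5,3.8,1],0.4],[[2.5,3.8,1],0.4],[[2.5,3.8,1],0.4],[[2.5,3.8,1],0.4],[[2.5,3.8,1],0.4],[[2.5,3.8,1],0]], "hand": 0, "newtons": 10}}

```text
time: 1.35
ee_pos: [0.3874, -0.2284, 0.3307]
eef_rot: [0.99, 0.141, -0.0, 0.0]
ft_force: [0.9, 0.2, 0.4]
width: 0.0872
grip_force: 0.0
```

Request:
{"fn": "drive_tool", "kwargs": {"series": [[[2.6,3.8,0],0],[[2.6,3.8,0],0],[[2.6,3.8,0],0],[[2.6,3.8,0],0],[[2.6,3.8,0],0],[[2.6,3.8,0],0],[[2.6,3.8,0],0],[[2.6,3.8,0],0],[[0,0,-2],0],[[0,0,-2],0]]}}

```text
time: 2.6
ee_pos: [0.5949, 0.075, 0.2894]
eef_rot: [0.99, 0.142, -0.0, -0.0]
ft_force: [0.9, -1.3, -0.3]
width: 0.0871
grip_force: 0.0
```

Request:
{"fn": "drive_tool", "kwargs": {"series": [[[0.2,0.1,-2],0],[[0,0,-2],0],[[0,0,-2],0],[[0,0,-2],0],[[0,0,-2],0],[[0,0,-1.5],0],[[0,0,-1],0],[[0,0,-1],0],[[0,0,0],0],[[0,0,0],0]]}}

```text
time: 3.85
ee_pos: [0.5972, 0.0753, 0.1561]
eef_rot: [0.99, 0.141, 0.0, 0.0]
ft_force: [-0.3, -1.1, 1.0]
width: 0.0871
grip_force: 0.0
```

Request:
{"fn": "drive_tool", "kwargs": {"series": [[[0,0,0],0],[[0,0,0],0],[[0,0,0],0],[[0,0,0],0],[[0,0,0],0],[[0,0,0],0],[[0,0,0],0],[[0,0,0],0],[[0,0,0],0],[[0,0,0],0]], "hand": 1, "newtons": 10}}

```text
time: 5.1
ee_pos: [0.5963, 0.0773, 0.1555]
eef_rot: [0.99, 0.142, -0.0, -0.001]
ft_force: [-1.1, 6.2, 0.2]
width: 0.0215
grip_force: 10.0
```

Run:
```python
from bench import r,vision
import cv2
a=cv2.resize(vision.camera("scene")["color"][130:310,250:430,::-1],None,fx=3,fy=3,interpolation=2)
cv2.imwrite("pics/g1.png",a); print(r.read_state()["joint_positions"])
from h import *
p=np.load("p.npy")
for h in np.linspace(0.0347,1.1,12):
    q=p.copy(); q[4]=h; print(round(h,3),np.round(100*hand(q,np.array([.105,0,.008])),2))
```

```text
[ 0.39012918  0.43518186 -0.75782415  1.59044732  0.30890663  1.24054116
 -1.70734516]
0.035 [59.71  7.61 16.52]
0.132 [59.99  7.69 17.49]
0.228 [60.19  7.74 18.49]
0.325 [60.28  7.77 19.51]
0.422 [60.29  7.77 20.52]
0.519 [60.19  7.75 21.54]
0.616 [60.01  7.69 22.54]
0.713 [59.73  7.61 23.52]
0.809 [59.36  7.5  24.46]
0.906 [58.91  7.37 25.37]
1.003 [58.37  7.22 26.22]
1.1 [57.76  7.04 27.02]
```

View pics/g1.png

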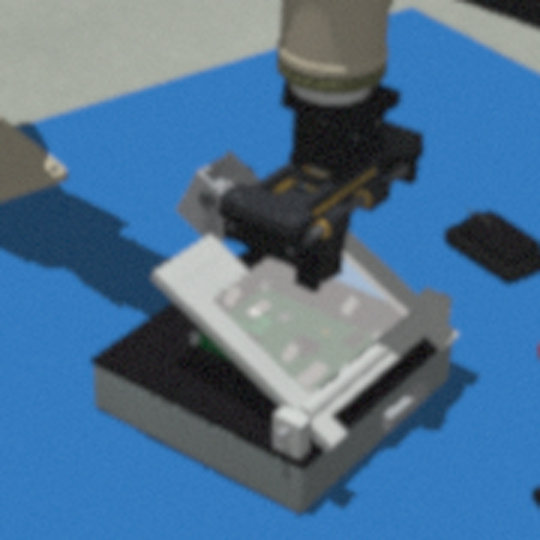

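The fingers are closed on the grip (21.5 mm opening), so I can lift along the handle's arc.

Request:
{"fn": "drive_tool", "kwargs": {"series": [[[0.3,0.2,1],0],[[0.2,0.1,1],0],[[0.1,0,1],0],[[0,0,1],0],[[-0.1,0,1],0],[[-0.2,-0.1,1],0],[[-0.3,-0.1,1],0],[[-0.4,-0.1,0.95],0],[[0,0,0],0],[[0,0,0],0]]}}

```text
time: 6.4
ee_pos: [0.5933, 0.0763, 0.2366]
eef_rot: [0.99, 0.142, 0.001, -0.0]
ft_force: [0.2, 5.9, 1.8]
width: 0.0214
grip_force: 10.0
```

Request:
{"fn": "drive_tool", "kwargs": {"series": [[[-0.4,-0.1,0.9],0],[[-0.5,-0.15,0.85],0],[[-0.6,-0.2,0.8],0],[[-0.1,0,0.2],0],[[0,0,0],0],[[0,0,0],0],[[0,0,0],0],[[0,0,0],0],[[0,0,0],0],[[0,0,0],0]]}}

```text
time: 7.65
ee_pos: [0.5766, 0.0715, 0.2634]
eef_rot: [0.99, 0.142, 0.0, -0.0]
ft_force: [-2.8, 4.8, -1.3]
width: 0.0219
grip_force: 10.0
```

Run:
```python
from bench import r,vision
import cv2
a=cv2.resize(vision.camera("scene")["color"][130:310,250:430,::-1],None,fx=3,fy=3,interpolation=2)
cv2.imwrite("pics/g2.png",a); print(r.read_state()["joint_positions"])
```

```text
[ 0.43695353  0.31265725 -0.78970811  1.4995718   0.22216947  1.42153038
 -1.64776711]
```

View pics/g2.png

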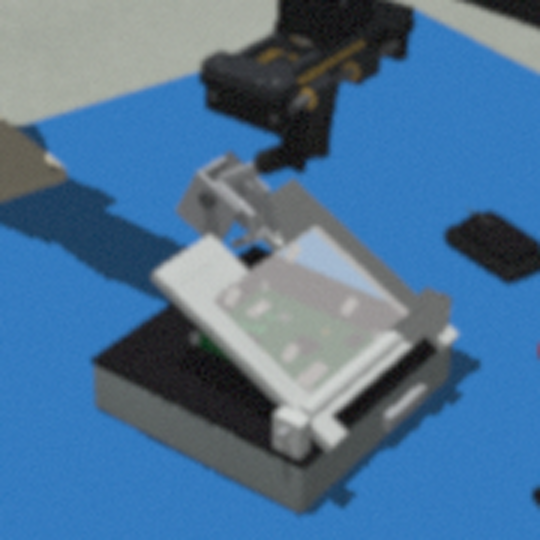

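The handle is fully up and the gate is still half open. Next I release, rise, turn 90° and move over the right corner.

Request:
{"fn": "drive_tool", "kwargs": {"series": [[[0,0,0],0],[[0,0,0],0],[[0,0,0],0],[[0,0,0],0],[[0,0,0],0],[[0,0,2],0],[[0,0,3],0],[[0,0,3],0],[[0,0,3],0],[[0,0,1],0]], "hand": 0}}

```text
time: 8.95
ee_pos: [0.5773, 0.071, 0.3842]
eef_rot: [0.99, 0.141, 0.001, 0.0]
ft_force: [-0.6, 0.2, -0.1]
width: 0.087
grip_force: 0.0
```

Request:
{"fn": "drive_tool", "kwargs": {"series": [[[0,-1,0],9],[[0,-1,0],9],[[0,-1,0],9],[[0,-1,0],9],[[0,-1,0],9],[[0,-1,0],9],[[0,-1,0],9],[[0,-1,0],9],[[0,-1,0],9],[[0,0,0],9]], "hand": 1}}

```text
time: 10.2
ee_pos: [0.5768, -0.0205, 0.3814]
eef_rot: [0.599, 0.801, -0.0, -0.0]
ft_force: [-0.3, 0.1, 0.0]
width: 0.0016
grip_force: 0.0
```

Run:
```python
from bench import r,vision
import cv2
s=r.read_state();print(s["joint_positions"],s["ee_pos"],s["eef_rot"],r.finger_overhang)
a=cv2.resize(vision.camera("scene")["color"][110:310,240:440,::-1],None,fx=3,fy=3,interpolation=2)
cv2.imwrite("pics/g3.png",a)
from h import *
p=np.load("p.npy")
for g in np.linspace(.45,0,10):
    q=p.copy(); q[3]=g; print(round(g,3),np.round(100*gate(q,np.array([-.15,-.08,.005])),2))
```

```text
[ 0.70539137  0.33151816 -0.99388821  1.28036791  0.27768733  1.67290148
  0.0534356 ] [ 0.57680047 -0.02050043  0.38141685] [ 5.98570663e-01  8.01069763e-01 -4.62203171e-04 -4.27234214e-04] 0.008
0.45 [54.56 -2.23 15.47]
0.4 [54.24 -2.32 14.8 ]
0.35 [53.95 -2.4  14.11]
0.3 [53.7  -2.48 13.41]
0.25 [53.48 -2.54 12.7 ]
0.2 [53.3  -2.59 11.97]
0.15 [53.15 -2.64 11.24]
0.1 [53.03 -2.67 10.5 ]
0.05 [52.96 -2.69  9.75]
0.0 [52.91 -2.7   9.  ]
```

View pics/g3.png

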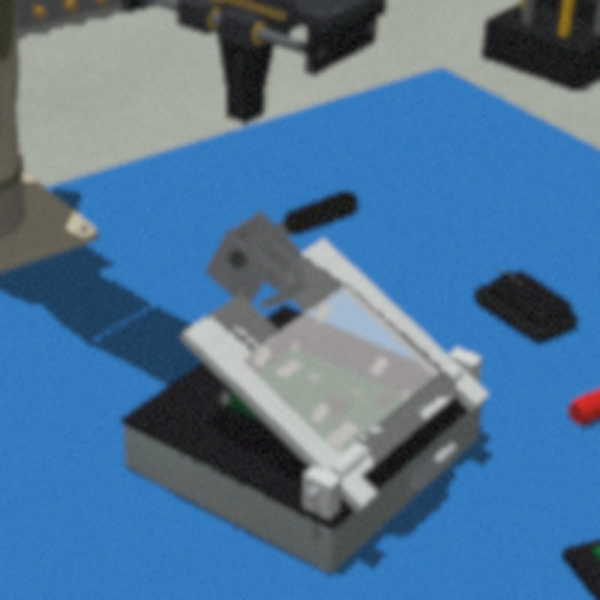

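The picture shows the handle grip standing high at crop (322,212) and the gate still open, with the closed fingers above. Now down to just above the right corner plate.

Request:
{"fn": "drive_tool", "kwargs": {"series": [[[-0.4,0,-2.2],0],[[-0.4,0,-2.2],0],[[-0.4,0,-2.2],0],[[-0.4,0,-2.2],0],[[-0.4,0,-2.2],0],[[-0.4,0,-2.2],0],[[-0.4,0,-2.2],0],[[-0.3,-0.2,-2.2],0],[[0,0,-0.5],0],[[0,0,0],0]]}}

```text
time: 11.5
ee_pos: [0.5459, -0.0212, 0.2017]
eef_rot: [0.6, 0.8, 0.0, -0.0]
ft_force: [-0.5, 0.0, 0.1]
width: 0.0004
grip_force: 0.0
```

Request:
{"fn": "drive_tool", "kwargs": {"series": [[[0,0,-0.6],0],[[0,0,-0.6],0],[[0,0,-0.6],0],[[0,0,-0.6],0],[[-0.1,0,-0.6],0],[[-0.2,0,-0.6],0],[[-0.2,-0.1,-0.6],0],[[-0.2,0,-0.6],0],[[-0.2,-0.1,-0.6],0],[[-0.2,0,-0.6],0]]}}

```text
time: 12.75
ee_pos: [0.5348, -0.0237, 0.1416]
eef_rot: [0.6, 0.8, -0.0, 0.0]
ft_force: [-2.1, -2.7, 5.4]
width: 0.0008
grip_force: 2.0
```

Request:
{"fn": "drive_tool", "kwargs": {"series": [[[-0.1,0,-0.5],0],[[-0.1,0,-0.5],0],[[-0.1,-0.1,-0.5],0],[[-0.1,0,-0.5],0],[[0,0,-0.5],0],[[-0.1,-0.1,-0.5],0],[[0,0,-0.5],0],[[0,0,-0.4],0],[[0,0,-0.2],0],[[0,0,0],0]]}}

```text
time: 14.0
ee_pos: [0.5299, -0.0253, 0.1002]
eef_rot: [0.6, 0.8, 0.0, -0.0]
ft_force: [-0.7, -0.5, 0.0]
width: 0.0004
grip_force: 0.0
```

Run:
```python
from bench import r,vision
import cv2
a=cv2.resize(vision.camera("scene")["color"][130:310,250:430,::-1],None,fx=3,fy=3,interpolation=2)
cv2.imwrite("pics/g4.png",a); print(r.read_state()["joint_positions"])
```

```text
[ 0.76627441  0.39639945 -0.94626662  1.82446099  0.35849933  1.1036863
 -0.0246185 ]
```

View pics/g4.png

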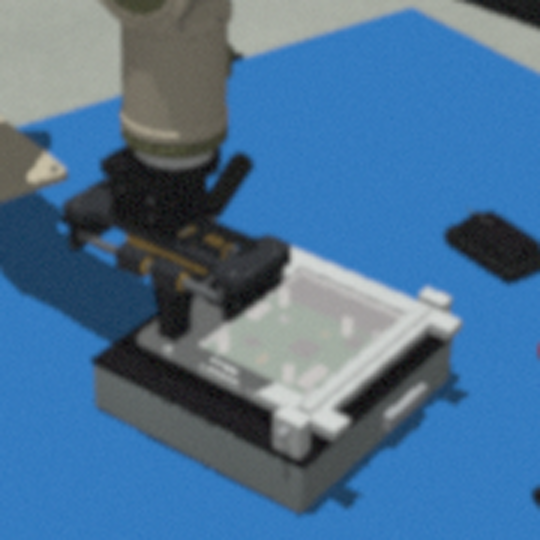

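The gate looks nearly level and the handle grip still stands up at (235,180). The fingertips carry no load, so I'll press a few millimetres further to seat it.

Request:
{"fn": "drive_tool", "kwargs": {"series": [[[0,0,-0.1],0],[[0,0,-0.1],0],[[0,0,-0.1],0],[[0,0,-0.1],0],[[0,0,0],0],[[0,0,0],0],[[0,0,0],0],[[0,0,0],0],[[0,0,0],0],[[0,0,0],0]]}}

```text
time: 15.3
ee_pos: [0.5302, -0.0256, 0.0983]
eef_rot: [0.6, 0.8, -0.001, 0.001]
ft_force: [-10.4, -0.4, 23.4]
width: 0.0002
grip_force: 11.9
```

The gate is seated, with 23 N against the stop. Next I work out the handle's downward arc with the gate shut.

Run:
```python
from h import *
p=np.load("p.npy"); p[3]=0; L=None
for h in np.append(np.arange(1.1,0,-.1),0):
    p[4]=h; X=100*(hand(p,np.array([.105,0,.008]))-[0,0,.011]); print(round(h,2),np.round(X,2),None if L is None else np.round(X-L,2)); L=X
```

```text
1.1 [50.73  4.99 20.72] None
1.0 [51.64  5.26 20.27] [ 0.91  0.27 -0.45]
0.9 [52.5   5.51 19.72] [ 0.86  0.25 -0.55]
0.8 [53.31  5.74 19.09] [ 0.81  0.24 -0.63]
0.7 [54.05  5.96 18.38] [ 0.74  0.22 -0.71]
0.6 [54.73  6.16 17.59] [ 0.67  0.2  -0.79]
0.5 [55.32  6.33 16.74] [ 0.59  0.17 -0.85]
0.4 [55.83  6.48 15.83] [ 0.51  0.15 -0.91]
0.3 [56.24  6.6  14.87] [ 0.42  0.12 -0.96]
0.2 [56.57  6.69 13.87] [ 0.32  0.09 -1.  ]
0.1 [56.79  6.76 12.84] [ 0.23  0.07 -1.03]
0.0 [56.92  6.79 11.8 ] [ 0.13  0.04 -1.04]
```

Request:
{"fn": "drive_tool", "kwargs": {"series": [[[0,0,1],0],[[0,0,2],0],[[0,0,3],0],[[0,0,4],0],[[0,0,4],0],[[0,0,4],0],[[0,0,4],0],[[0,0,2],0],[[0,0,0],-10],[[0,0,0],-10]]}}

```text
time: 16.55
ee_pos: [0.53, -0.0251, 0.3378]
eef_rot: [0.732, 0.682, 0.0, 0.001]
ft_force: [0.9, -0.9, -0.3]
width: 0.0004
grip_force: 0.0
```

Request:
{"fn": "drive_tool", "kwargs": {"series": [[[-0.3,1.1,0],-10],[[-0.3,1.1,0],-10],[[-0.3,1.1,0],-10],[[-0.3,1.1,0],-10],[[-0.3,1.1,0],-10],[[-0.3,1.1,0],-10],[[-0.4,1.2,0],-10],[[0,0,0],0],[[0,0,0],0],[[0,0,0],0]], "hand": 0}}

```text
time: 17.8
ee_pos: [0.5081, 0.052, 0.3367]
eef_rot: [0.99, 0.142, 0.0, 0.0]
ft_force: [0.2, 0.1, 0.7]
width: 0.0853
grip_force: 0.0
```

Run:
```python
from bench import r,vision
import cv2
from h import *
s=r.read_state();print(s["joint_positions"],s["ee_pos"],s["eef_rot"],s["width"])
a=cv2.resize(vision.camera("scene")["color"][110:310,240:440,::-1],None,fx=3,fy=3,interpolation=2)
cv2.imwrite("pics/g5.png",a)
p=np.load("p.npy");p[3]=0;p[4]=1.1
for x in(.122,.05): print((proj("scene",hand(p,np.array([x,0,.008])))-[240,110])*3)
```

```text
[ 0.65429404  0.11789801 -0.91068619  1.54126765  0.09319237  1.52796219
 -1.54264994] [0.50805412 0.05202713 0.33665975] [9.89852721e-01 1.42097110e-01 2.50508892e-05 2.61382283e-05] 0.08533793423119788
[269.39043644 219.01050384]
[238.21660453 270.94993831]
```

View pics/g5.png

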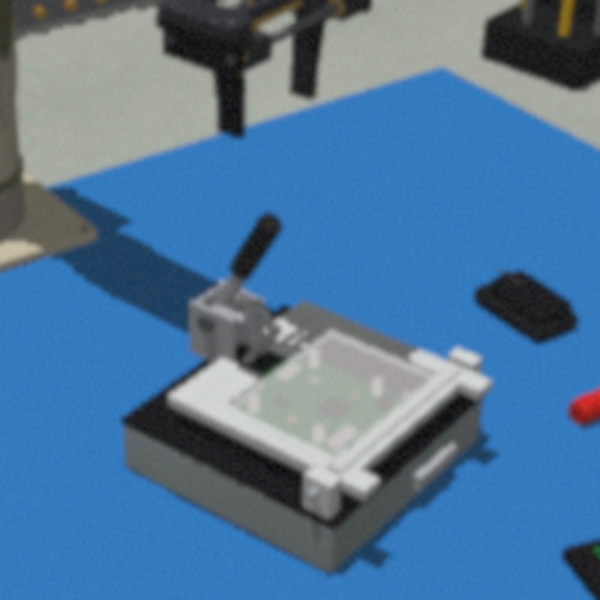

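The gate is level and the handle is up. The grip ends are at crop (270,220) and (238,274), matching the model's prediction for h=1.1. Descend and grasp.

Request:
{"fn": "drive_tool", "kwargs": {"series": [[[0,0,-2],0],[[0,0,-2],0],[[0,0,-2],0],[[0,0,-2],0],[[0,0,-2],0],[[0,0,-1.5],0],[[0,0,-1],0],[[0,0,-0.5],0],[[0,0,0],0],[[0,0,0],0]]}}

```text
time: 19.1
ee_pos: [0.5082, 0.0528, 0.2071]
eef_rot: [0.99, 0.141, 0.0, 0.0]
ft_force: [0.1, 0.6, -0.1]
width: 0.0872
grip_force: 0.0
```

Request:
{"fn": "drive_tool", "kwargs": {"series": [[[0,0,0],0],[[0,0,0],0],[[0,0,0],0],[[0,0,0],0],[[0,0,0],0],[[0,0,0],0],[[0,0,0],0],[[0,0,0],0],[[0,0,0],0],[[0,0,0],0]], "hand": 1, "newtons": 15}}

```text
time: 20.35
ee_pos: [0.5082, 0.0518, 0.2066]
eef_rot: [0.99, 0.141, 0.0, 0.001]
ft_force: [1.7, -5.4, 0.3]
width: 0.0216
grip_force: 15.0
```

Request:
{"fn": "drive_tool", "kwargs": {"series": [[[0.9,0.15,-0.45],0],[[0.85,0.2,-0.55],0],[[0.8,0.25,-0.65],0],[[0.75,0.2,-0.7],0],[[0.65,0.2,-0.8],0],[[0.6,0.2,-0.85],0],[[0.5,0.15,-0.9],0],[[0.4,0.1,-0.95],0],[[0,0,0],0],[[0,0,0],0]]}}

```text
time: 21.6
ee_pos: [0.5624, 0.0674, 0.1481]
eef_rot: [0.99, 0.141, 0.0, -0.0]
ft_force: [-0.2, 2.4, -0.7]
width: 0.0215
grip_force: 15.0
```

Request:
{"fn": "drive_tool", "kwargs": {"series": [[[0.3,0.1,-1],0],[[0.2,0.1,-1],0],[[0.15,0,-0.8],0],[[0,0,-0.3],0],[[0,0,-0.2],0],[[0,0,0],0],[[0,0,0],0],[[0,0,0],0],[[0,0,0],0],[[0,0,0],0]]}}

```text
time: 22.85
ee_pos: [0.5694, 0.0695, 0.1165]
eef_rot: [0.99, 0.141, 0.001, 0.0]
ft_force: [-5.8, 0.9, 14.8]
width: 0.021
grip_force: 15.1
```

Request:
{"fn": "drive_tool", "kwargs": {"series": [[[0,0,0],0],[[0,0,0],0],[[0,0,0],0],[[0,0,0],0],[[0,0,0],0],[[0,0,2],0],[[0,0,3],0],[[0,0,4],0],[[0,0,4],0],[[0,0,4],0]], "hand": 0}}

```text
time: 24.1
ee_pos: [0.5688, 0.0694, 0.288]
eef_rot: [0.99, 0.142, 0.001, 0.0]
ft_force: [1.2, 0.8, 0.1]
width: 0.0871
grip_force: 0.0
```

Run:
```python
from bench import r,vision
import cv2
from h import *
a=cv2.resize(vision.camera("scene")["color"][170:310,260:400,::-1],None,fx=4,fy=4,interpolation=2)
cv2.imwrite("pics/g6.png",a)
p=np.load("p.npy");p[3]=0
for h in (0,.08,.16):
  p[4]=h
  print(h,[np.round((proj("scene",hand(p,np.array([x,0,.008])))-[260,170])*4,1) for x in(.122,.05)])
```

```text
0 [array([365.6, 229.4]), array([277.4, 190.4])]
0.08 [array([365.1, 216.4]), array([276.6, 184.9])]
0.16 [array([363.5, 203. ]), array([275.4, 179.4])]
```

View pics/g6.png

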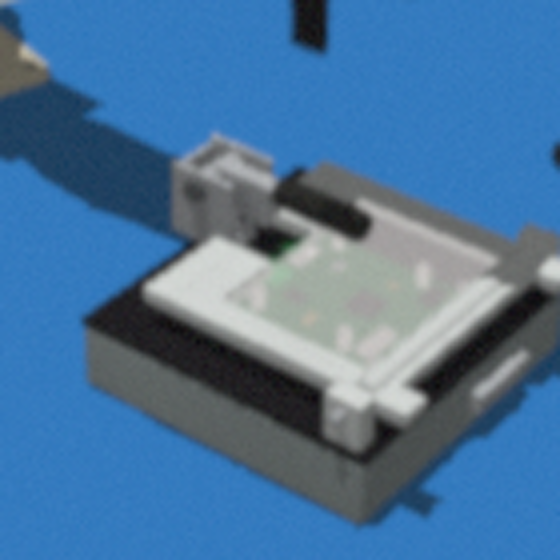

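The grip lies along the gate from (286,188) to (358,222), and its slope fits h≈0. To make sure, I'll press once from above with closed fingers.

Request:
{"fn": "drive_tool", "kwargs": {"series": [[[0,0,0],0],[[0,0,0],0],[[0,0,-2],0],[[0,0,-2],0],[[0,0,-2],0],[[0,0,-2],0],[[0,0,-2],0],[[0,0,-1.5],0],[[0,0,-1],0],[[0,0,-0.5],0]], "hand": 1}}

```text
time: 25.4
ee_pos: [0.5689, 0.0692, 0.1546]
eef_rot: [0.99, 0.141, -0.0, -0.0]
ft_force: [0.8, -0.3, -0.3]
width: 0.0018
grip_force: 0.0
```

Request:
{"fn": "drive_tool", "kwargs": {"series": [[[0,0,-0.2],0],[[0,0,-0.2],0],[[0,0,-0.1],0],[[0,0,-0.1],0],[[0,0,-0.1],0],[[0,0,0],0],[[0,0,0],0],[[0,0,0],0],[[0,0,0],0],[[0,0,0],0]]}}

```text
time: 26.65
ee_pos: [0.569, 0.0692, 0.1482]
eef_rot: [0.99, 0.141, 0.0, 0.0]
ft_force: [-1.4, -1.5, 4.6]
width: 0.0003
grip_force: 2.5
```

Request:
{"fn": "drive_tool", "kwargs": {"series": [[[0,0,-0.1],0],[[0,0,-0.1],0],[[0,0,-0.1],0],[[0,0,0],0],[[0,0,0],0],[[0,0,0],0],[[0,0,0],0],[[0,0,0],0],[[0,0,0],0],[[0,0,0],0]]}}

```text
time: 27.9
ee_pos: [0.5693, 0.0693, 0.1471]
eef_rot: [0.99, 0.141, 0.001, 0.001]
ft_force: [-8.3, -2.4, 21.8]
width: 0.0
grip_force: 11.4
```

Request:
{"fn": "drive_tool", "kwargs": {"series": [[[0,0,1],0],[[0,0,2],0],[[0,0,3],0],[[0,0,3],0],[[0,0,3],0],[[0,0,2],0],[[0,0,0],0],[[0,0,0],0],[[0,0,0],0],[[0,0,0],0]]}}

```text
time: 29.15
ee_pos: [0.5687, 0.0691, 0.2845]
eef_rot: [0.99, 0.141, -0.0, -0.0]
ft_force: [0.6, -0.0, 0.5]
width: 0.0003
grip_force: 0.0
```

The handle meets a hard stop at the height expected for h=0, and the arm is clear of everything.

```bash
python3 -c "
from bench import r
print(r.close_job())"
```

```text
the job is handed in; nothing more can be done
None
```

I raised the handle, lowered the gate gently onto the ball stud, and pressed the handle down to its stop. I touched none of the bystanders, let go with the arm clear, and handed the job in at about 29 s; no verdict came back.

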